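# Ratchet check of a light-bar support stand

### The job

Check the ratchet of the stand with the yellow knob: draw its toothed rail up by the knob past all four teeth, let go so that it hangs on the pawl at the top tooth, then press the yellow pawl pad down until the rail has slid fully home, and release the pad. Do not touch the stand with the blue knob.

Things in the scene. Friction and masses are not known exactly. Their poses are not given: they have to be found in the camera images.
- yellow_stand: Ratchet stand with yellow knob and pad, fixed; white base plate 100 x 190 x 12 mm. Origin on the rail's axis at bench level, z up, y level from rail to pad. The knob tops a toothed steel rail that slides straight up in a guide. Under the knob an arm 30 mm wide (top 148 mm above the bench, rail home) runs 77 mm to -y; its rubber lips reach 166 mm, the nearer 50 mm from the knob's axis.
- yellow_rail (a joint): Rail height, m: 0 = home (fully down, at the start), hard stop 0.092. Let go, it drops to the last of four teeth passed and hangs on the pawl at 0.018, 0.036, 0.054 or 0.072 (top tooth); so draw it to 0.076-0.090 for the top one. Rail 0.25 to 0.5 kg; drawing it up takes 5 to 12 N. With the pawl tipped it sinks by itself in about a second.
- yellow_knob (a point): Grip point on the axis of the yellow upright cylindrical knob (28 mm in diameter, 44 mm high) on top of the rail: 26 mm above the knob's underside, 18 mm below its top, 174 mm above the bench with the rail home; rises with the rail. Axes as the stand's. Nothing stands beside the knob on its x sides.
- yellow_pad (a point): Middle of the top face of the yellow thumb pad (36 mm in x, 34 mm in y) of the sprung pawl, 110 mm from the rail's axis on +y, 67 mm above the bench at rest. The pawl rocks on a pin 60 mm inward: pad down, nose up. The nose clears the teeth with the pad 9 to 12 mm down (the rail first rises 4 mm); stop at 25, best 16 to 22. Takes 2 to 9 N. Keep it down until the rail is home; let go, it springs back.
- blue_stand: The other stand, the same in build and size but with a blue knob and blue pad; not to be touched. Origin on its rail's axis at bench level, y towards its pad (110 mm away), z up; its knob's top is 192 mm above the bench.

How it is judged (in metres and radians):
On the way:
1. the yellow-knobbed rail hangs on its top tooth, let go by the robot (value of joint yellow_rail between 0.068 and 0.076 m and distance between the grasp point and yellow_knob above 0.05 m), for 0.2 s.
At the end, for the whole second after the job is handed in: The rail of the yellow stand is back home (within 5 mm of fully down) after having hung on its top tooth, and its pad has sprung back up (within 7 mm of its rest height) (value of joint yellow_rail below 0.005 m and height (world z) of yellow_pad above 0.06 m); the robot touches nothing.
It fails at once if the robot touches the blue stand (more than 1 N) (contact force between blue_stand and the fingers above 1 N or contact force between blue_stand and the arm above 1 N).
It also fails if it takes over 42 s, if anything falls off the work surface, if the arm or the gripper's body presses on something with over 40 N, if the wrist force passes 120 N, or if a joint passes its speed limit or range.

### The arm

A 7-joint arm with a two-finger parallel gripper is mounted at the origin on the work surface. World frame = base frame: x ahead of the robot, y to its left, z up, the work surface at z = 0. Lengths are in mm, angles in rad, forces in N, time in s.
With the tool pointing down it reaches from about 400 to 875 mm from the base axis. Payload 4.4 kg.
Tool frame: the origin (TCP) lies midway between the tips of the shut fingers; the grasp point (between the pads) lies 19 mm behind it; z points along the fingers, y is the direction in which the jaws open and shut (so a half turn about z gives the same grasp; the last joint's range is limited). The gripper opens to 85 mm and grips with 20 to 120 N. Pads are 22 mm wide; open, the fingers measure 114 mm over their backs; the gripper's body (76 mm by 85 mm) begins 54 mm behind the grasp point. The pads swing forward as they close: fully open they stand 13 mm farther back than shut.
Start: joints at [1.046, 0.628, 0.038, 1.517, -0.027, 0.996, -0.02], TCP at [287.895, -582.781, 231.313] pointing down, gripper open.
Joint ranges: [-3.06, 3.06], [-0.37, 2.12], [-1.25, 1.32], [0.18, 2.47], [-1.1, 4.24], [0.23, 1.98], [-2.94, 2.94]. Speed limits (rad/s): [2.57, 2.57, 3.14, 3.14, 3.14, 3.14, 3.14].

### API

Orientations are given as [roll, pitch, yaw] about the fixed x, y, z axes, in that order (R = Rz(yaw) Ry(pitch) Rx(roll)).
In Python, from cell import * gives the robot as it stands. The module is installed in compiled form; this text tells all that it offers.
- The arm moves only by the tool move_arm, never from a script. Its argument "series" is a list of rows, each a list of 2 entries, a list of its own where there are three numbers: the shift along the tool's x, y, z in m, then the turn about the tool's z in rad. In form: [[[x, y, z], yaw], ...]. A call has 1 to 5 rows; each row is the pose to reach, as a shift and turn from the pose measured when the call began, along the tool's axes at that moment; what a row does not reach only later rows make up. A row lasts 1/8 s, in which the tool goes at most 62.5 mm and 10.7 degrees, less where a joint would pass 70% of its speed; a pose out of reach is approached as far as the arm can. A call with a gripper value outside its range is refused whole. "claw" is the opening, from 0 (shut) to 1 (fully open), set as the call begins (left out, the last holds). The fingers move at their own pace and stop on an object; the grip force is fixed at half the most. Time passes only in rows, so rows that repeat a pose let the fingers close. It gives the time, the measured TCP pose, the force and the opening at its end, in the units of the state.
- read_state(): the state, without advancing time (a new reading comes with each control period).
- get_image(name): name is "scene" or "top" or "wrist"; returns the picture (400x640x3 uint8, blue, green, red); there is no depth.
- camera_model(name): a dict with "fov_y" (degrees; the focal length in pixels is half the picture's height over the tangent of half this angle, whatever the lens; pixels are square), "cx", "cy" (the principal point, pixels), "pose" (4x4, takes a point from camera to world coordinates); the wrist camera has in their place "tool_from_camera" (4x4, takes a point from camera to tool coordinates, whose origin is the TCP and whose axes are the flange's). Camera axes: x right, y down, z forward; pixel columns grow to the right and rows downward; lengths in mm; the calibration is good to about 2 mm. A picture is of the moment at which its call begins: read the wrist's pose just before it. camera_model takes no time and is no camera call.
- finish_job(): hands the job in, once; it reports no verdict.
The state is a dict: "clock": time; "qpos": joint angles; "qd": joint speeds; "tau": joint torques, N m; "eef_pos": TCP position; "tool_rot": TCP orientation; "force": force on the tool from outside, world axes, zero at the start; "torque": the same for the moment, N m; "width": finger opening in mm.
Only numpy, scipy, OpenCV 4.12 (cv2) and the standard library are available. Lean on these libraries where they do the work, as an engineer would, in place of code of your own. Each camera call takes 0.05 s, during which the arm holds its last target. There are 200 camera calls.

## Working session

There is one attempt and no reset: what is moved stays moved. The work goes in short steps, Python scripts to look and compute and a tool call to move; the robot and the scene stay as the last step left them, time stands still between calls to the robot, and variables do not carry over. Pictures are saved under pics/ and viewed, about 8 in all and at most 12, crops included, and the job is handed in when it is done.

Besides the shell and the picture viewer there is one more tool, called after ">>>" as name(argument=value, ...), one argument or row to a line, values as JSON. move_arm: Moves the arm, as the interface text tells. Its arguments: {"type":"object","properties":{"series":{"type":"array"},"claw":{"type":"number"}},"required":["series"]}

```bash
mkdir -p pics
python3 - <<'E'
from cell import *
import cv2,numpy as np
print(read_state())
for n in("scene","top"):
    im=get_image(n);cv2.imwrite(f"pics/{n}0.png",im);print(n,camera_model(n))
    h=cv2.cvtColor(im,cv2.COLOR_BGR2HSV)
    for c,lo,hi in(("y",(20,120,90),(35,255,255)),("b",(100,120,60),(130,255,255))):
        m=cv2.inRange(h,lo,hi);k,l,s,ce=cv2.connectedComponentsWithStats(m)
        for i in range(1,k):
            if s[i,4]>30:print(n,c,s[i],ce[i])
print(camera_model("wrist"))
E
```

```text
{'clock': 0.0, 'qpos': array([ 1.04622158,  0.62934667,  0.03845538,  1.51837679, -0.02697651,
        0.99628065, -0.02002843]), 'qd': array([ 0.00031456,  0.00272264, -0.00082142,  0.0011304 ,  0.00052873,
       -0.0011053 ,  0.00019774]), 'tau': array([-8.84654110e-04, -5.63408732e+01,  1.22605383e+00, -1.93453932e+01,
        1.09479626e-02,  1.01839119e-02,  1.93110475e-05]), 'eef_pos': array([ 287.58874507, -582.22171652,  230.38617277]), 'tool_rot': array([-3.13970029e+00,  5.27631965e-05,  4.58748096e-01]), 'force': array([ 0.55608948, -0.39419772,  0.42394239]), 'torque': array([-0.01356687, -0.00139908,  0.03472673]), 'width': 85.19209080039724}
scene {'fov_y': 53.01496893056373, 'cx': 317.01003005395046, 'cy': 200.91943003805815, 'pose': array([[-3.36349293e-02,  8.35114474e-01, -5.49046908e-01,
         9.94789053e+02],
       [ 9.99345636e-01,  2.07897604e-02, -2.95987277e-02,
         5.89116388e+01],
       [-1.33037723e-02, -5.49683183e-01, -8.35267267e-01,
         8.15140320e+02],
       [ 0.00000000e+00,  0.00000000e+00,  0.00000000e+00,
         1.00000000e+00]])
[... 684 characters left out ...]
15  14 152] [254.90131579 209.82894737]
top y [212 207  15  15 192] [218.73958333 214.125     ]
top b [  0 140  14  36 369] [  5.19783198 158.69647696]
top b [429 177  16  15 162] [436.34567901 183.84567901]
top b [375 191  14  14 178] [381.70786517 197.65730337]
{'fov_y': 67.239800582593, 'cx': 322.381715929523, 'cy': 196.691001251597, 'tool_from_camera': array([[ 5.78854027e-04, -9.49219796e-01, -3.14613165e-01,
         8.06458445e+01],
       [ 9.99999799e-01,  6.30452664e-04, -6.22486304e-05,
        -1.28833567e-01],
       [ 2.57436340e-04, -3.14613065e-01,  9.49219971e-01,
        -1.42134012e+02],
       [ 0.00000000e+00,  0.00000000e+00,  0.00000000e+00,
         1.00000000e+00]])}
```

View pics/scene0.png

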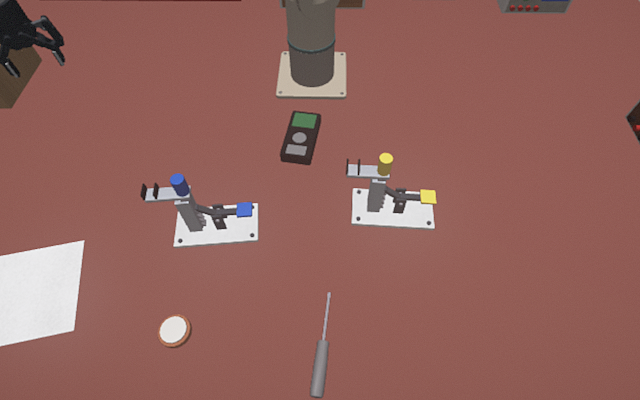

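View pics/top0.png

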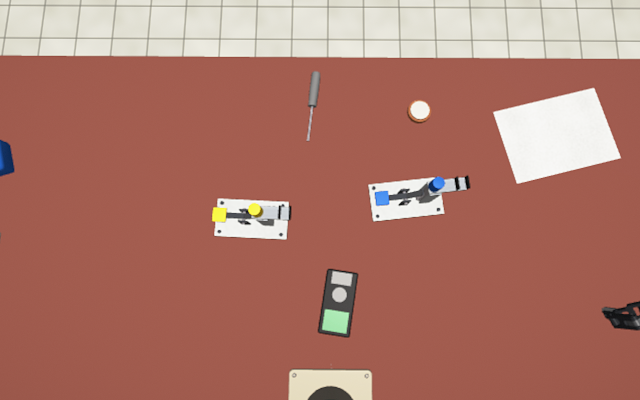

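```bash
cat > h.py <<'E'
import numpy as np,cv2
from scipy.spatial.transform import Rotation as Ro
from cell import *
def ray(cam,u,v,T=None):
    m=camera_model(cam);f=200/np.tan(np.radians(m["fov_y"])/2)
    P=m["pose"] if T is None else T@m["tool_from_camera"]
    d=P[:3,:3]@np.array([(u-m["cx"])/f,(v-m["cy"])/f,1]);return P[:3,3],d
def onz(cam,u,v,z,T=None):
    o,d=ray(cam,u,v,T);return o+d*(z-o[2])/d[2]
def toolT(s):
    T=np.eye(4);T[:3,:3]=Ro.from_euler('xyz',s['tool_rot']).as_matrix();T[:3,3]=s['eef_pos'];return T
def tri(a,b):
    (o1,d1),(o2,d2)=a,b
    t=np.linalg.lstsq(np.c_[d1,-d2],o2-o1,rcond=None)[0];p,q=o1+t[0]*d1,o2+t[1]*d2
    return (p+q)/2,np.linalg.norm(p-q)
def mask(im,c):
    lo,hi={"y":((20,120,90),(35,255,255)),"b":((100,120,60),(130,255,255))}[c]
    return cv2.inRange(cv2.cvtColor(im,cv2.COLOR_BGR2HSV),lo,hi)
E
python3 - <<'E'
from h import *
for a in((254.9,209.8),(218.7,214.1)):
  for b in((384.6,163.4),(427.7,196.4)): print(a,b,tri(ray("top",*a),ray("scene",*b)))
for a in((436.3,183.8),(381.7,197.7)):
  for b in((176.5,179),(243.8,209.2)): print(a,b,tri(ray("top",*a),ray("scene",*b)))
E
```

```text
(254.9, 209.8) (384.6, 163.4) (array([477.93070985, 171.25532314, 173.23570553]), np.float64(1.0942694776898905))
(254.9, 209.8) (427.7, 196.4) (array([498.12935226, 230.01536013,  87.11936238]), np.float64(85.52596750034012))
(218.7, 214.1) (384.6, 163.4) (array([469.58619179, 210.31994197, 177.22268851]), np.float64(80.01483599104601))
(218.7, 214.1) (427.7, 196.4) (array([482.91262477, 281.14357215,  64.43067634]), np.float64(0.8654340029196955))
(436.3, 183.8) (176.5, 179) (array([ 537.63320129, -236.74716239,  187.18249526]), np.float64(5.788619424833569))
(436.3, 183.8) (243.8, 209.2) (array([ 549.72317233, -183.37672861,  121.20575395]), np.float64(132.6681896525484))
(381.7, 197.7) (176.5, 179) (array([ 528.00088044, -172.09155951,  191.7798519 ]), np.float64(129.57123494899471))
(381.7, 197.7) (243.8, 209.2) (array([ 527.24669004, -128.93928252,   64.30693408]), np.float64(0.7126474317204157))
```

Scene: yellow knob at (385,163), yellow pad (428,196), blue stand on the robot's other side at (180,185). Top: yellow knob (255,210), pad (219,214). Yellow rail axis ≈ (478,171), pad ≈ (483,281), so the stand's yaw is ≈ -0.045. I'll approach over the top with jaws along x.

```bash
cat >> h.py <<'E'
def sh(p,yaw=None,s=None):
    s=s or read_state();T=toolT(s)
    d=T[:3,:3].T@(np.array(p)-T[:3,3])/1000
    dy=0 if yaw is None else -(yaw-s['tool_rot'][2])
    print("shift",d.round(4),"turn",round(dy,3))
E
python3 - <<'E'
from h import *
sh((450,-300,340),1.0); sh((478,171,340),1.526)
E
```

```text
shift [ 0.2706 -0.1814 -0.1092] turn -0.541
shift [ 0.5043 -0.5912 -0.1085] turn -1.067
```

>>> move_arm(
  series=[
    [[0.02,-0.015,-0.055],-0.1],
    [[0.06,-0.05,-0.09],-0.2],
    [[0.11,-0.08,-0.109],-0.3],
    [[0.16,-0.115,-0.109],-0.42],
    [[0.21,-0.15,-0.109],-0.54],
  ],
  claw=1,
)

```text
clock: 0.72
eef_pos: [410.2, -353.1, 339.9]
tool_rot: [-3.141, -0.001, 1.003]
force: [1.0, -0.7, 0.2]
width: 85.2
```

Run:
```python
from h import *
print(read_state()['eef_pos']);sh((470,171,340),1.526)
```

```text
[ 410.24795896 -353.09827187  339.89170197]
shift [ 0.4739 -0.2317  0.0005] turn -0.523
```

>>> move_arm(
  series=[
    [[0.05,-0.025,0],-0.1],
    [[0.1,-0.05,0],-0.2],
    [[0.15,-0.075,0],-0.3],
    [[0.2,-0.1,0],-0.4],
    [[0.25,-0.123,0],-0.523],
  ],
)

```text
clock: 1.35
eef_pos: [440.8, -74.4, 340.2]
tool_rot: [-3.141, -0.001, 1.529]
force: [1.7, 0.1, -0.0]
width: 85.2
```

Run:
```python
from h import *
print(read_state()['eef_pos'],read_state()['qpos']);sh((470,130,340),1.526)
```

```text
[440.79068557 -74.41984723 340.17208303] [ 0.40841719  0.22513059 -0.37550041  1.88257411  0.09324051  1.05154947
 -0.04627872]
shift [0.2055 0.0207 0.0004] turn 0.003
```

>>> move_arm(
  series=[
    [[0.05,0.01,0],0],
    [[0.1,0.02,0],0],
    [[0.15,0.025,0],0],
    [[0.2,0.03,0],0],
    [[0.2,0.03,0],0],
  ],
)

```text
clock: 1.98
eef_pos: [478.5, 128.8, 340.2]
tool_rot: [-3.14, -0.004, 1.537]
force: [-0.0, -0.1, 0.1]
width: 85.3
```

Run:
```python
from h import *
s=read_state();T=toolT(s);im=get_image("wrist");cv2.imwrite("pics/w1.png",im)
m=mask(im,"y");k,l,st,ce=cv2.connectedComponentsWithStats(m)
for i in range(1,k):
    if st[i,4]>100: print(st[i],ce[i],onz("wrist",*ce[i],192,T),onz("wrist",*ce[i],67,T))
print(s['eef_pos'])
```

```text
[308  22  29  31 841] [322.13436385  36.7039239 ] [482.23074486 259.81965196 192.        ] [482.65373643 281.64779444  67.        ]
[308 123  27  31 400] [320.6275 140.175 ] [477.82686476 171.1155044  192.        ] [476.35550458 154.78710015  67.        ]
[478.50304357 128.84560593 340.16433834]
```

View pics/w1.png

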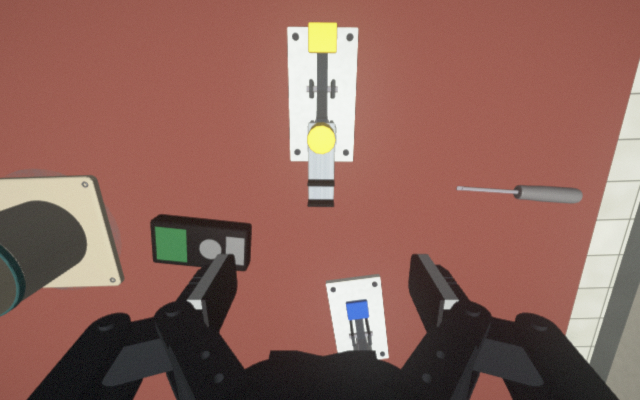

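Wrist view: yellow knob's top is at (321,139), which gives (478,171), and the pad at (322,37) gives (483,282). This agrees with the fixed cameras. Clear on both x sides, so I go down.

Run:
```python
from h import *
sh((478,171,157),1.526)
```

```text
shift [ 0.0449 -0.002   0.183 ] turn 0.007
```

>>> move_arm(
  series=[
    [[0.045,-0.002,0.02],0.007],
    [[0.045,-0.002,0.07],0.007],
    [[0.045,-0.002,0.11],0.007],
    [[0.045,-0.002,0.11],0.007],
  ],
)

```text
clock: 2.52
eef_pos: [476.2, 168.3, 227.6]
tool_rot: [-3.134, 0.003, 1.525]
force: [-0.3, 0.3, 0.1]
width: 85.0
```

Run:
```python
from h import *
s=read_state();print(s['eef_pos'],s['force']);sh((478,171,157),1.526)
```

```text
[476.17322191 168.26575051 227.62069682] [-0.27762267  0.29174065  0.059567  ]
shift [0.003  0.0023 0.0706] turn -0.001
```

>>> move_arm(
  series=[
    [[0.003,0.002,0.025],0],
    [[0.003,0.002,0.05],0],
    [[0.003,0.002,0.07],0],
    [[0.003,0.002,0.07],0],
    [[0.003,0.002,0.07],0],
  ],
)

```text
clock: 3.15
eef_pos: [479.0, 171.0, 159.2]
tool_rot: [-3.136, 0.002, 1.524]
force: [0.4, -0.1, -0.3]
width: 85.5
```

>>> move_arm(
  series=[
    [[0,0,0],0],
    [[0,0,0],0],
    [[0,0,0],0],
    [[0,0,0],0],
    [[0,0,0],0],
  ],
  claw=0,
)

```text
clock: 3.78
eef_pos: [478.2, 171.0, 159.8]
tool_rot: [-3.135, 0.002, 1.524]
force: [-3.1, -1.1, 6.5]
width: 26.4
```

>>> move_arm(
  series=[
    [[0,0,-0.01],0],
    [[0,0,-0.025],0],
    [[0,0,-0.04],0],
    [[0,0,-0.05],0],
    [[0,0,-0.05],0],
  ],
)

```text
clock: 4.4
eef_pos: [478.1, 171.0, 210.7]
tool_rot: [-3.135, 0.003, 1.524]
force: [-1.2, -0.8, -4.7]
width: 26.2
```

Run:
```python
from h import *
s=read_state();print(s['eef_pos'],s['force'],s['width']);sh((478,171,243.5),1.526)
```

```text
[478.13631055 171.00689463 210.69090708] [-1.19929816 -0.82259194 -4.6573209 ] 26.23708091506013
shift [-0.0001 -0.0003 -0.0328] turn -0.002
```

>>> move_arm(
  series=[
    [[0,0,-0.012],0],
    [[0,0,-0.024],0],
    [[0,0,-0.032],0],
    [[0,0,-0.032],0],
    [[0,0,-0.032],0],
  ],
)

```text
clock: 5.03
eef_pos: [478.1, 171.0, 242.7]
tool_rot: [-3.135, 0.003, 1.524]
force: [-1.5, -0.4, -4.7]
width: 26.3
```

Run:
```python
from h import *
s=read_state();print(s['eef_pos'],s['force'],s['width'])
im=get_image("scene");cv2.imwrite("pics/s2.png",cv2.resize(im[60:260,300:500],(800,800))[100:700])
```

```text
[478.12695516 171.000591   242.72522644] [-1.48985065 -0.4370794  -4.67413768] 26.34377048701713
```

View pics/s2.png

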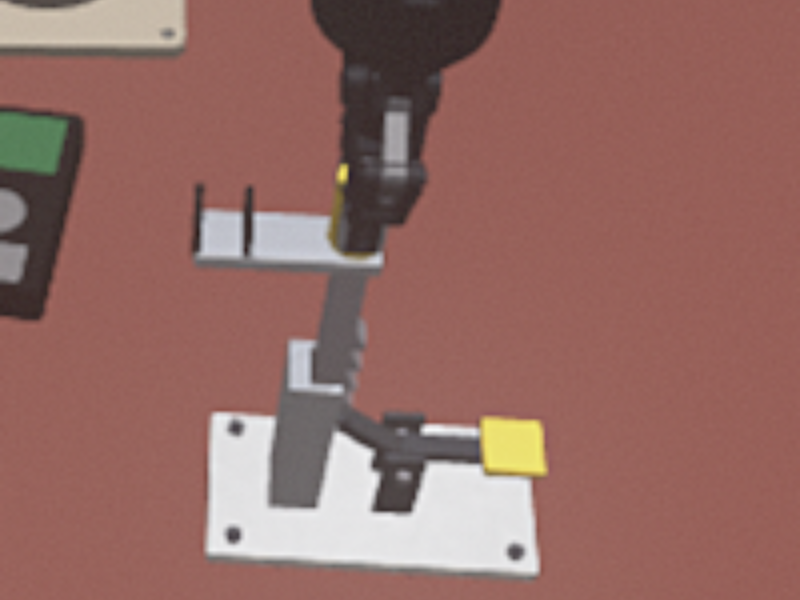

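The view shows the rail drawn up about 83 mm, with the knob still in the jaws at crop (350,210) and the pad at rest. Next I release.

>>> move_arm(
  series=[
    [[0,0,0],0],
    [[0,0,0],0],
    [[0,0,0],0],
    [[0,0,0],0],
    [[0,0,0],0],
  ],
  claw=1,
)

```text
clock: 5.7
eef_pos: [478.2, 171.0, 242.6]
tool_rot: [-3.135, 0.003, 1.524]
force: [-0.1, -0.3, -0.2]
width: 85.5
```

>>> move_arm(
  series=[
    [[0,0,-0.02],0],
    [[0,0,-0.06],0],
    [[0,0,-0.1],0],
    [[0,0,-0.1],0],
    [[0,0,-0.1],0],
  ],
)

```text
clock: 6.32
eef_pos: [478.5, 171.0, 342.2]
tool_rot: [-3.135, 0.003, 1.524]
force: [0.0, -0.8, -0.4]
width: 85.2
```

Run:
```python
from h import *
s=read_state();T=toolT(s);print(s['eef_pos'],s['force'],s['width'])
im=get_image("scene");cv2.imwrite("pics/s3.png",cv2.resize(im[60:260,300:500],(800,800))[100:700])
a=get_image("wrist")
m=mask(a,"y");k,l,st,ce=cv2.connectedComponentsWithStats(m)
for i in range(1,k):
    if st[i,4]>100: print(st[i],ce[i],onz("wrist",*ce[i],264,T),onz("wrist",*ce[i],67,T))
sh((483,281,320))
```

```text
[478.48007331 170.97648922 342.16066151] [ 0.00419404 -0.80626563 -0.43222923] 85.16997810663092
[311  58  27  28 732] [323.61065574  71.38114754] [483.09693767 267.96805345 264.        ] [483.04467427 282.16674252  67.        ]
[ 306  175   35   45 1222] [323.07037643 198.14484452] [478.58858478 177.44116426 264.        ] [474.49977199 110.58669063  67.        ]
shift [ 0.1104 -0.0002  0.0211] turn 0
```

View pics/s3.png

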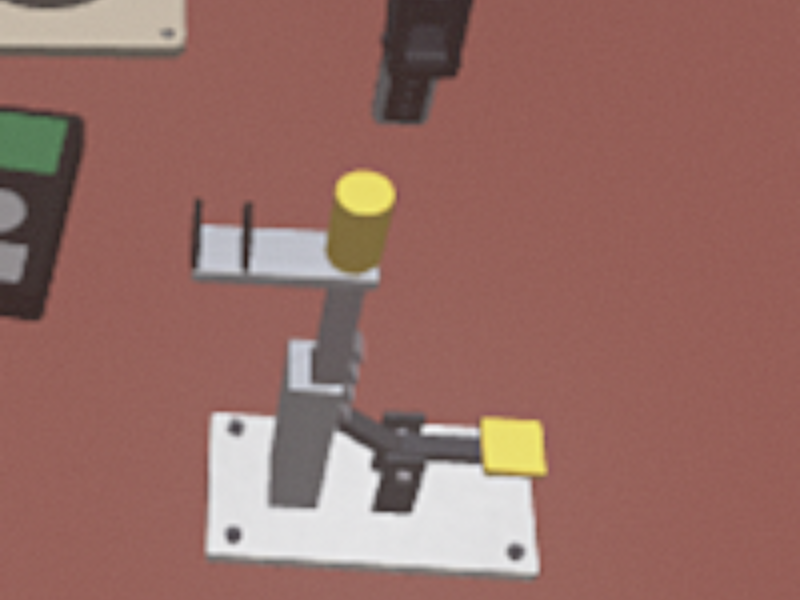

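The rail hangs (knob top at crop (365,193)) with the gripper clear. I check its height, then move over the pad with the fingers shut.

>>> move_arm(
  series=[
    [[0.05,0,0],0],
    [[0.09,0,0],0],
    [[0.111,0,0],0],
    [[0.111,0,0.0],0],
    [[0.111,0,0.0],0],
  ],
  claw=0,
)

```text
clock: 7.05
eef_pos: [483.7, 279.7, 340.6]
tool_rot: [-3.133, 0.006, 1.522]
force: [0.7, -0.4, -1.0]
width: 0.1
```

Run:
```python
from h import *
s=read_state();print(s['eef_pos'],s['width'])
# knob top centre in scene; height along the vertical through (478,171)
o,d=ray("scene",391.2,133.2);t=(478-o[0])/d[0];print("knob top",o+t*d)
sh((483,282,75),1.526)
```

```text
[483.70557927 279.69969443 340.6255734 ] 0.06636806974531217
knob top [478.         171.56095852 262.27820821]
shift [0.0038 0.0015 0.2656] turn -0.004
```

>>> move_arm(
  series=[
    [[0.003,0.001,0.05],0],
    [[0.003,0.001,0.1],0],
    [[0.003,0.001,0.15],0],
    [[0.003,0.001,0.2],0],
    [[0.004,0.001,0.24],0],
  ],
)

```text
clock: 7.68
eef_pos: [483.0, 279.5, 99.0]
tool_rot: [-3.132, 0.008, 1.519]
force: [0.6, -0.6, -0.0]
width: 0.2
```

>>> move_arm(
  series=[
    [[0,0,0],0],
  ],
)

```text
clock: 7.8
eef_pos: [481.8, 276.4, 96.9]
tool_rot: [-3.128, 0.013, 1.518]
force: [0.6, -0.5, 0.7]
width: 0.0
```

Run:
```python
from h import *
sh((483,282,67)); sh((483,282,48))
```

```text
shift [0.006  0.0014 0.0298] turn 0
shift [0.0063 0.0016 0.0488] turn 0
```

>>> move_arm(
  series=[
    [[0.006,0.0015,0.005],0],
    [[0.006,0.0015,0.02],0],
    [[0.006,0.0015,0.03],0],
    [[0.006,0.0015,0.04],0],
    [[0.006,0.0015,0.048],0],
  ],
)

```text
clock: 8.43
eef_pos: [483.5, 282.9, 48.9]
tool_rot: [-3.13, 0.011, 1.518]
force: [0.7, 1.5, 2.8]
width: -0.2
```

Run:
```python
from h import *
s=read_state();print(s['eef_pos'],s['tool_rot'],s['force'])
im=get_image("scene");cv2.imwrite("pics/s4.png",cv2.resize(im[60:260,300:500],(800,800))[100:700])
sh((483,282,48))
```

```text
[483.54921115 282.88548757  48.89048388] [-3.12963794  0.01054985  1.51818865] [0.65758037 1.48295158 2.75484075]
shift [-0.0007 -0.0003  0.    ] turn 0
```

View pics/s4.png

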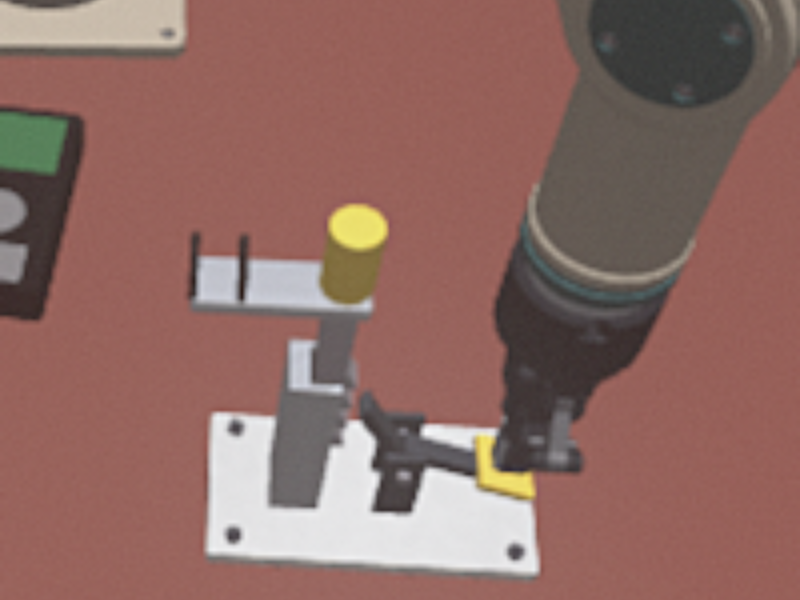

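The pad is about 18 mm down, the nose is clear, and the rail is sinking (knob top now at crop (357,228)). I hold it there.

>>> move_arm(
  series=[
    [[0,0,0],0],
    [[0,0,0],0],
    [[0,0,0],0],
    [[0,0,0],0],
    [[0,0,0],0],
  ],
)

```text
clock: 9.1
eef_pos: [483.4, 282.7, 48.1]
tool_rot: [-3.129, 0.011, 1.518]
force: [0.6, 1.5, 2.6]
width: 0.1
```

>>> move_arm(
  series=[
    [[0,0,0],0],
    [[0,0,0],0],
    [[0,0,0],0],
    [[0,0,0],0],
    [[0,0,0],0],
  ],
)

```text
clock: 9.72
eef_pos: [483.4, 282.7, 48.1]
tool_rot: [-3.129, 0.011, 1.518]
force: [0.3, 0.8, 3.2]
width: 0.2
```

>>> move_arm(
  series=[
    [[0,0,0],0],
    [[0,0,0],0],
    [[0,0,0],0],
    [[0,0,0],0],
    [[0,0,0],0],
  ],
)

```text
clock: 10.35
eef_pos: [483.4, 282.8, 48.1]
tool_rot: [-3.129, 0.011, 1.518]
force: [0.9, 1.7, 3.5]
width: -0.4
```

Run:
```python
from h import *
s=read_state();print(s['eef_pos'],s['force'])
im=get_image("scene");cv2.imwrite("pics/s5.png",cv2.resize(im[60:260,300:500],(800,800))[100:700])
k,l,st,ce=cv2.connectedComponentsWithStats(mask(im,"y"));print([(a,c) for a,c in zip(st[1:],ce[1:]) if a[4]>30])
```

```text
[483.42703154 282.75406522  48.124638  ] [0.8549642  1.74416494 3.49636444]
[(array([378, 153,  15,  23, 262], dtype=int32), array([384.65267176, 163.3778626 ])), (array([419, 194,  14,  16, 114], dtype=int32), array([424.5       , 203.25438596]))]
```

View pics/s5.png

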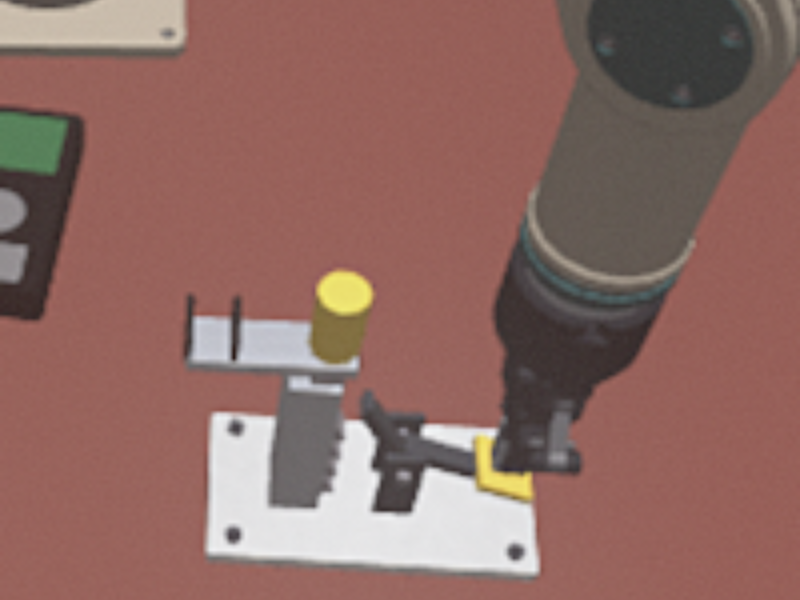

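The rail is home: the knob blob is at (384.7,163.4), the same as at the start. I release the pad, rising straight up.

>>> move_arm(
  series=[
    [[0,0,-0.015],0],
    [[0,0,-0.035],0],
    [[0,0,-0.075],0],
    [[0,0,-0.12],0],
    [[0,0,-0.16],0],
  ],
)

```text
clock: 11.02
eef_pos: [484.8, 283.2, 210.0]
tool_rot: [-3.128, 0.012, 1.518]
force: [1.6, 0.0, 0.5]
width: -0.5
```

>>> move_arm(
  series=[
    [[0.03,0,-0.04],0],
    [[0.06,0,-0.08],0],
    [[0.08,0,-0.08],0],
    [[0.08,0,-0.08],0],
    [[0.08,0,-0.08],0],
  ],
)

```text
clock: 11.65
eef_pos: [489.7, 361.7, 287.4]
tool_rot: [-3.126, 0.016, 1.517]
force: [0.2, 0.0, 0.2]
width: -0.1
```

Run:
```python
from h import *
s=read_state();print(s['eef_pos'],s['force'],abs(s['qd']).max())
im=get_image("scene");cv2.imwrite("pics/s6.png",cv2.resize(im[60:260,300:500],(800,800))[100:700])
k,l,st,ce=cv2.connectedComponentsWithStats(mask(im,"y"));print([(a,c) for a,c in zip(st[1:],ce[1:]) if a[4]>30])
```

```text
[489.70321267 361.697229   287.380355  ] [0.1738547  0.02825018 0.21675962] 0.010178568292186356
[(array([378, 153,  15,  23, 262], dtype=int32), array([384.63740458, 163.3740458 ])), (array([420, 189,  17,  15, 217], dtype=int32), array([427.76036866, 196.41474654]))]
```

View pics/s6.png

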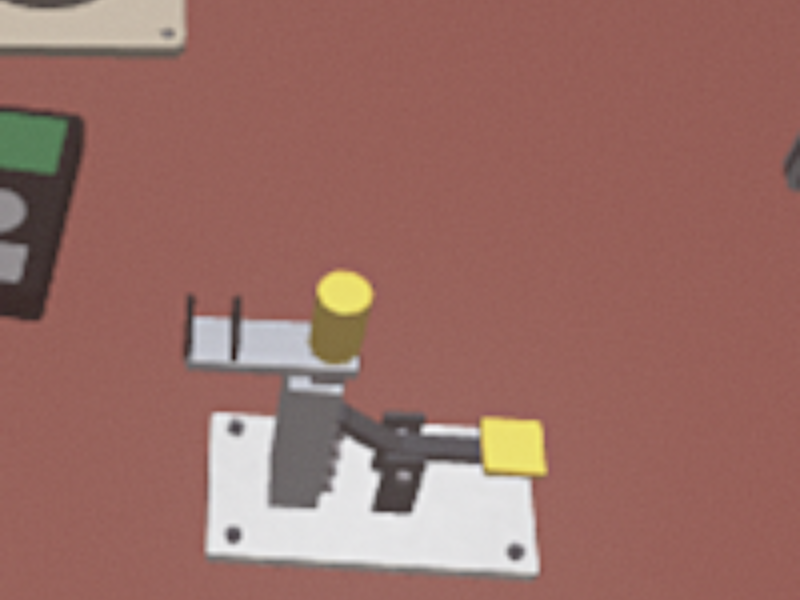

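The knob (384.6,163.4) and the pad (427.8,196.4) are back at their starting pixels, and the robot is clear of everything.

```bash
python3 -c "from cell import *; print(finish_job())"
```

```text
the job is handed in; nothing more can be done
None
```

The ratchet check on the yellow stand is done and handed in, at about 11.7 s of the 42 s allowed.

- **Draw and hang:** I gripped the yellow knob and drew the rail up about 83 mm. After I let go it hung on the pawl, with the knob's top measured at about 262 mm; the top tooth would put it at 264 mm. The gripper was well clear of the knob.
- **Return and release:** I held the pad about 19 mm down for roughly 2 s until the rail was home, then rose clear of it.
- **Last checks:** the knob and pad are back at their starting pixels in the scene camera to within 0.1 px, and the force on the tool is about zero. The path stayed well clear of the blue stand, with no sign of contact in the force readings I took. No check failed or disagreed.

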